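# Hook the scraper blade out of its rack and hang it up

## Robot

A 6-joint arm with a two-finger parallel gripper is mounted at the origin on a cart in front of the work surface, level with it; the furniture and walls round the work are solid. World frame = base frame: x ahead of the robot, y to its left, z up, the work surface at z = 0. Lengths are in m, angles in rad, forces in N, time in s.
With the tool pointing down it reaches from about 0.275 to 0.875 m from the base axis. Payload 12.5 kg.
Tool frame: the origin (TCP) lies at the very end of the fingers, on their centre line; the grasp point (between the pads) lies 19 mm behind it; z points along the fingers, y is the line along which they close (so a half turn about z gives the same grasp; the last joint's range is limited). The gripper opens to 85 mm and grips with 20 to 120 N. Pads are 22 mm wide; open, the fingers measure 114 mm over their backs; the gripper's body (76 mm by 85 mm) begins 54 mm behind the grasp point. The pads swing forward as they close: fully open they stand 13 mm farther back than shut.
Start: joints at [1.229, 0.351, 1.652, -0, 1.139, -0.085], TCP at [0.14, 0.532, 0.231] pointing down, gripper open.
Joint ranges: [-2.75, 2.75], [-0.79, 2.1], [0.01, 2.65], [-1.57, 4.71], [0.07, 3.14], [-2.87, 2.87]. Speed limits (rad/s): [2.22, 2.22, 2.79, 3.14, 3.14, 3.14].

## Interface

Orientations are given as [roll, pitch, yaw] about the fixed x, y, z axes, in that order (R = Rz(yaw) Ry(pitch) Rx(roll)).
In Python, from workcell import manip gives the robot as it stands.
- The arm moves only by the tool carry_out, never from a script. Its argument "motion" is one flat list of numbers, 7 for each row, row after row: the turn, a rotation vector about the tool's x, y, z in rad, then the shift along the tool's x, y, z in m, then the opening, from 0 (shut) to 1 (fully open). A call has 1 to 5 rows; each row shifts and turns the commanded pose from where the row before left it, along the tool's axes as they then stand; what a row does not reach is not made up. A row lasts 1/12 s, in which the tool goes at most 41.7 mm and 7.16 degrees, less where a joint would pass 70% of its speed; a pose out of reach is approached as far as the arm can. A call with a gripper value outside its range is refused whole. The fingers move at their own pace and stop on an object; the grip force is fixed at half the most. Time passes only in rows, so rows that do not move let the fingers close. It gives the time, the measured TCP pose, the force, the opening and the grip force at its end, in the units of the state.
- manip.get_obs(): the state, without advancing time (a new reading comes with each control period).
- manip.read_camera(name): name is "scene" or "top" or "wrist"; returns a dict with "img" (400x640x3 uint8, red, green, blue), "fx", "fy", "cx", "cy" (pixels), "k1" (the pictures are not rectified: a ray, as slopes to the right and down, at radius r is drawn at 1 + k1 r^2 times it, then the intrinsics apply), "extrinsics" (4x4, takes a point from camera to world coordinates). Camera axes: x right, y down, z forward; pixel columns grow to the right and rows downward; lengths in m; the calibration is good to about 2 mm. A picture is of the moment at which its call begins. There is no depth.
- manip.close_job(): hands the job in; it is judged then, once.
The state is a dict: "time": time; "joints": joint angles; "dq": joint speeds; "effort": joint torques, N m; "tool_pos": TCP position; "orientation": TCP orientation; "wrist_force": force on the tool from outside, world axes, zero at the start; "ft_torque": the same for the moment, N m; "opening": opening from 0.0 (shut) to 1.0 (fully open); "finger_force": force on a finger pad.
Only numpy, scipy, OpenCV 4.12 (cv2) and the standard library are available. Lean on these libraries where they do the work, as an engineer would, in place of code of your own. Each camera call takes 0.05 s, during which the arm holds its last target. There are 200 camera calls.

## Task

Take the S-hook off the arm of the stand, feed its lower end through the slotted hole in the scraper blade's hang tab, lift the blade out of the wooden rack with it and hang hook and blade on the stand's arm. Feel for the hole gently: do not force the hook against the blade or shove the rack along the bench, touch the blade only with the hook, and leave the tape, the jar and the sanding block alone.

Things in the scene. Friction and masses are not known exactly. Their poses are not given: they have to be found in the camera images.
- hook: Planar S-hook of 5 mm round steel wire, 60 g, lying in its own y-z plane, z up, hanging on the stand's arm at the start. Origin: the wire's middle line at the top of the upper bend. Upper bend: 13 mm radius, opens downward; its free end on the +y side reaches 17 mm below the origin; on the -y side the stem runs straight down to z = -28 mm, then slants to y = +13, z = -64 mm.
- hook_grip (a point): Middle of the black moulded grip block on top of the hook, by which it is held from above: 12 mm wide (hook's x, grip across this), 26 mm (y), 44 mm tall (from 26 mm below this point to 18 mm above). This point lies 4 mm to +y of and 27 mm above the hook's origin. Axes as the hook's.
- hook_bend (a point): Lowest point of the middle line of the hook's lower bend, 77 mm below the hook's origin. From here the free end points to the hook's -y, rising 20 degrees, straight, to the tip.
- hook_tip (a point): Centre of the round end (radius 2.5 mm) of the hook's lower free end: 28.9 mm to -y of and 67.3 mm below the hook's origin.
- stand: Fixed dark steel stand; origin under its post, on the bench. Base plate 8 mm thick, x from -120 to +30 mm, 90 mm wide. From the 16 mm post the arm, a level round steel bar of 10 mm diameter, points along the stand's own -x, middle line 225 mm above the bench, to a 16 mm rubber end cap 150 mm from the post.
- bar_mid (a point): Point on the arm's middle line 85 mm from the post: hang the hook within 30 mm of it. A hook hanging on the arm has its origin 7.5 mm above the arm's middle line.
- blade: Flat steel scraper blade 100 mm (x) by 4 mm (y) by 70 mm (z), about 0.23 kg, standing loosely in the rack, free to lean a few degrees. Origin at the middle of its lower edge, on the mid-plane of the 4 mm. It carries a hang tab on its +y face.
- rivet (a point): Stiff brass rivet of the dark steel hang tab, on the tab's +y face, 58 mm above the blade's lower edge; axes as the blade's. The tab, 76 mm wide, 4 mm thick, sticks up 59 mm from here; its slotted hole, 7.5 mm wide, 14 mm tall, is centred 45 mm from here. The tab is set at any angle up to 0.42 rad either side (hole up to 18 mm toward +x or -x): not reported, look or feel for it.
- rack: Loose wooden rack, 1 kg, base 130 mm (x) by 160 mm (y) by 15 mm; slides on the bench when pushed with some 5 to 10 N. Two cheeks 30 mm tall on the base (tops 45 mm above the bench) form a slot 5.5 mm wide, 109 mm long (x), in which the blade stands. Origin at the middle of its underside, below the slot.
- electrical_tape: black roll of tape 58 mm across, 19 mm tall, a bystander; origin at its underside
- jar_nuts: glass jar with dark lid, 68 mm across, 95 mm tall, a bystander; origin at its underside
- sanding_block: brown sanding block 56x94x31 mm, a bystander; origin at its underside

How it is judged:
By the outcome, as a careful person would: the job done as asked, in the order asked, and still so for the second after the job is handed in, with the robot touching nothing.
It also fails if it takes over 72 s, if anything falls off the work surface, if the arm or the gripper's body presses on something with over 40 N, if the wrist force passes 120 N, or if a joint passes its speed limit or range.

## Working session

There is one attempt and no reset: what is moved stays moved. The work goes in short steps, Python scripts to look and compute and a tool call to move; the robot and the scene stay as the last step left them, time stands still between calls to the robot, and variables do not carry over. Pictures are saved under pics/ and viewed, at most 10 in all, crops included, and the job is handed in when it is done.

Besides the shell and the picture viewer there is one more tool, called as name(argument=value, ...) on one line, values as JSON. carry_out: Moves the arm, as the interface text tells. Its arguments: {"type":"object","properties":{"motion":{"type":"array","items":{"type":"number"}}},"required":["motion"]}

```bash
ls; mkdir -p pics; cat > h.py <<'E'
import numpy as np, cv2
from workcell import manip
def cam(n,save=None):
    c=manip.read_camera(n)
    if save: cv2.imwrite('pics/'+save,c['img'][:,:,::-1])
    return c
def K(c): return np.array([[c['fx'],0,c['cx']],[0,c['fy'],c['cy']],[0,0,1.]]), np.array([c['k1'],0,0,0.])
def ray(c,u,v):
    k,d=K(c); p=cv2.undistortPoints(np.array([[[u,v]]],float),k,d)[0,0]
    E=np.array(c['extrinsics']); return E[:3,3],E[:3,:3]@np.array([p[0],p[1],1.])
def onz(c,u,v,z):
    o,d=ray(c,u,v); return o+d*(z-o[2])/d[2]
def onplane(c,u,v,p,n):
    o,d=ray(c,u,v); return o+d*(np.dot(np.subtract(p,o),n)/np.dot(d,n))
def tri(c1,p1,c2,p2):
    o1,d1=ray(c1,*p1); o2,d2=ray(c2,*p2); A=np.c_[d1,-d2]
    s=np.linalg.lstsq(A,o2-o1,rcond=None)[0]; a=o1+d1*s[0]; b=o2+d2*s[1]
    return (a+b)/2, np.linalg.norm(a-b)
def proj(c,P):
    k,d=K(c); E=np.linalg.inv(np.array(c['extrinsics']))
    q=(E[:3,:3]@np.atleast_2d(P).T).T+E[:3,3]
    return cv2.projectPoints(q,np.zeros(3),np.zeros(3),k,d)[0][:,0]
E
python3 - <<'E'
from h import *
np.set_printoptions(precision=4,suppress=True)
a=cam('scene','s0.png'); b=cam('top','t0.png')
for c in(a,b): print(c['fx'],c['k1'],c['extrinsics'])
print(manip.get_obs())
E
```

```text
pics
375.12264542942626 -0.0037372424914760456 [[ 0.6899 -0.4906  0.5323  0.044 ]
 [-0.7238 -0.4798  0.4959 -0.6903]
 [ 0.0121 -0.7274 -0.6861  0.796 ]
 [ 0.      0.      0.      1.    ]]
387.5446491342199 -0.01332364601016655 [[-0.0016 -0.9811  0.1937  0.3277]
 [-0.9997 -0.0033 -0.0254 -0.2362]
 [ 0.0255 -0.1937 -0.9807  1.1379]
 [ 0.      0.      0.      1.    ]]
{'time': 0.1, 'joints': array([ 1.2294,  0.3512,  1.6524, -0.    ,  1.1391, -0.0846]), 'dq': array([ 0.0003, -0.0013, -0.002 , -0.0012,  0.0015, -0.0003]), 'effort': array([  0.0024, -50.684 , -29.1878,  -0.    ,   0.0026,   0.    ]), 'tool_pos': array([0.1396, 0.5317, 0.2308]), 'orientation': array([-3.1406, -0.    ,  2.8848]), 'wrist_force': array([ 0.047 , -0.0489, -0.3796]), 'ft_torque': array([ 0.0191, -0.001 ,  0.0773]), 'finger_force': 0.0, 'opening': 0.9997312321159537}
```

View pics/s0.png

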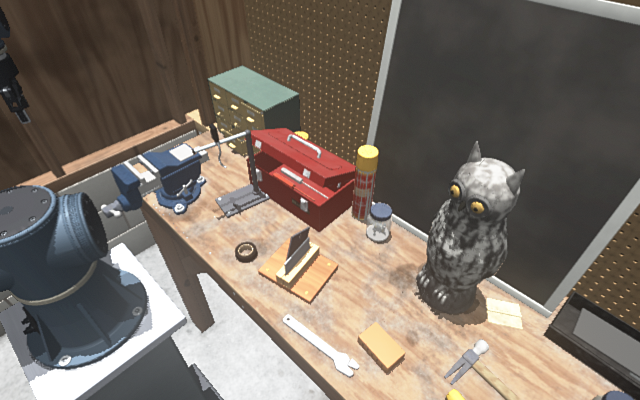

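View pics/t0.png

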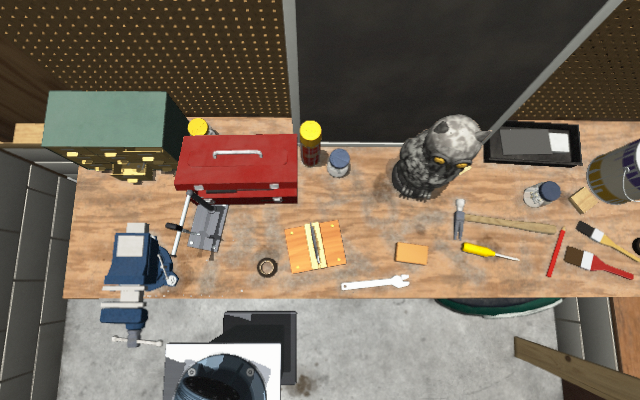

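```bash
python3 - <<'E'
import cv2
a=cv2.imread('pics/s0.png');b=cv2.imread('pics/t0.png')
r=lambda x,k:cv2.resize(x,None,fx=k,fy=k,interpolation=cv2.INTER_CUBIC)
cv2.imwrite('pics/c1.png',r(a[110:230,160:290],5)[:, :])
cv2.imwrite('pics/c2.png',cv2.vconcat([r(b[180:280,160:350],4), ])) 
cv2.imwrite('pics/c3.png',r(a[215:305,230:345],6))
E
```

```text
(no output)
```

View pics/c1.png

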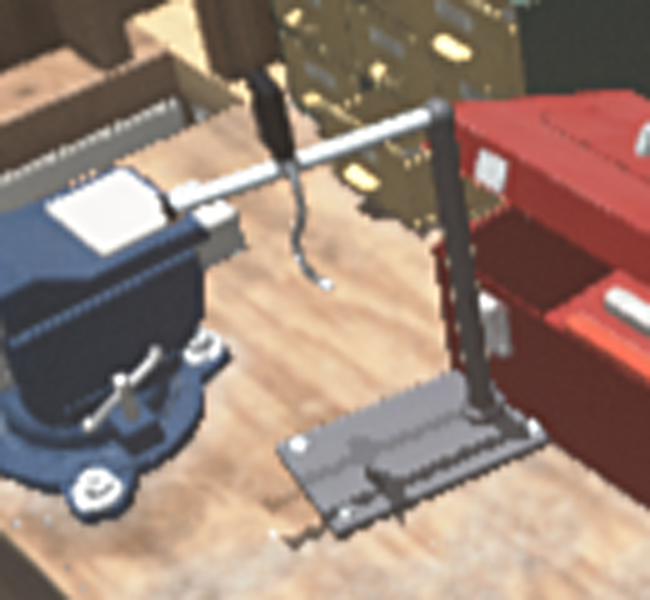

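View pics/c2.png

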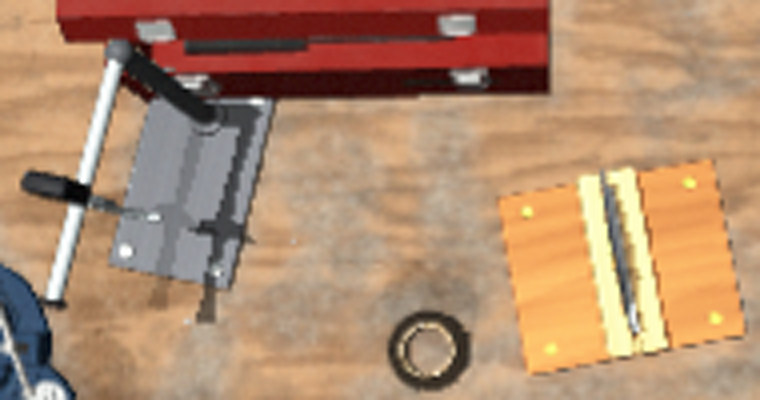

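View pics/c3.png

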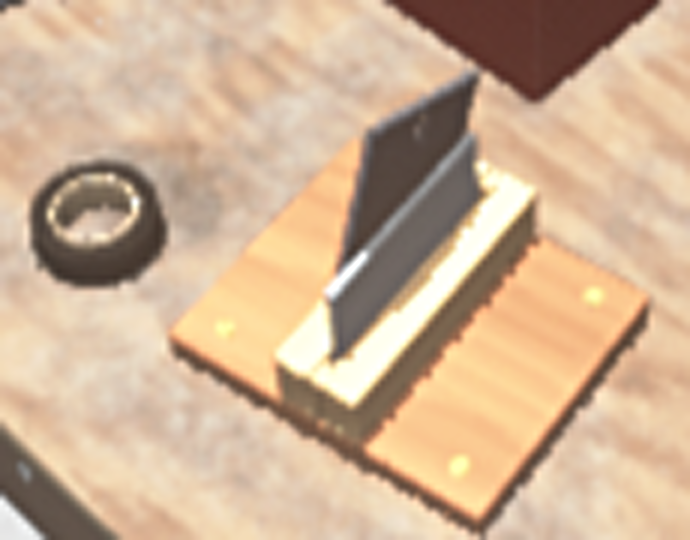

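```bash
python3 - <<'E'
from h import *
np.set_printoptions(precision=4,suppress=True)
a=cam('scene'); b=cam('top')
A=lambda x,y:(160+x/5-.4,110+y/5-.4); B=lambda x,y:(160+x/4-.4,180+y/4-.4); C=lambda x,y:(230+x/6-.4,215+y/6-.4)
print('post',tri(a,A(440,108),b,B(120,50))); print('cap',tri(a,A(170,205),b,B(57,302)))
print('arm@grip', tri(a,A(290,165),b,B(80,195)))
print('griptop',tri(a,A(260,75),b,B(27,183))); print('gripbot',tri(a,A(285,155),b,B(90,192)));print('tip',tri(a,A(326,287),b,B(157,216)))
print('base',[onz(b,*B(x,y),.008)[:2] for x,y in((272,98),(232,288),(110,264))])
print('base sc',[onz(a,*A(x,y),.008)[:2] for x,y in((548,432),(340,535),(277,448))])
R=np.array([onz(b,*B(x,y),.015)[:2] for x,y in((499,197),(714,160),(745,332),(530,375))]);print('rack',R,R.mean(0))
S=np.array([onz(a,*C(x,y),.015)[:2] for x,y in((650,300),(482,522),(170,335))]);print('rack sc (TR,BR,BL)',S)
print('cheektop',[onz(b,*B(x,y),.045)[:2] for x,y in((578,177),(633,168),(667,348),(610,357))])
print('bladetop tri',tri(a,C(330,293),b,B(633,333)),tri(a,C(477,138),b,B(604,176)))
E
```

```text
post (array([0.5309, 0.0477, 0.2285]), np.float64(0.0007248678653549038))
cap (array([0.3813, 0.0751, 0.228 ]), np.float64(0.0013406952863316726))
arm@grip (array([0.4451, 0.0664, 0.2247]), np.float64(0.0013497353596532244))
griptop (array([0.4461, 0.08  , 0.2728]), np.float64(0.0024401895201519347))
gripbot (array([0.4428, 0.0584, 0.2364]), np.float64(0.004748378866107042))
tip (array([0.4382, 0.039 , 0.1629]), np.float64(0.002630380401120416))
base [array([0.5447, 0.0025]), array([0.4051, 0.0252]), array([0.4222, 0.1137])]
base sc [array([0.5445, 0.0041]), array([0.4036, 0.0232]), array([0.4204, 0.1105])]
rack [[ 0.4706 -0.1665]
 [ 0.4981 -0.3234]
 [ 0.3733 -0.3443]
 [ 0.3431 -0.1904]] [ 0.4213 -0.2562]
rack sc (TR,BR,BL) [[ 0.4956 -0.3236]
 [ 0.3707 -0.3478]
 [ 0.3422 -0.1914]]
cheektop [array([ 0.4811, -0.2242]), array([ 0.4877, -0.2633]), array([ 0.3611, -0.2868]), array([ 0.355 , -0.2471])]
bladetop tri (array([ 0.3711, -0.2629,  0.0825]), np.float64(0.002723263325004399)) (array([ 0.477 , -0.2415,  0.0697]), np.float64(0.003512528131823498))
```

```bash
python3 - <<'E'
from h import *
np.set_printoptions(precision=4,suppress=True)
a=cam('scene')
C=lambda x,y:(230+x/6-.4,215+y/6-.4)
y=.18; n=np.array([-np.sin(y),np.cos(y),0]); e=np.array([np.cos(y),np.sin(y),0]); c=np.array([.4208,-.256,0])
for nm,off,p in(('hole -y face',.002,(420,125)),('hole',.004,(420,125)),('tabL',.002,(368,131)),('tabR',.002,(477,75)),('bladeL',-.002,(330,297)),('bladeR',-.002,(475,140))):
    P=onplane(a,*C(*p),c+off*n,n); print(nm,P,'along',(P-c)@e)
print(manip.get_obs()['tool_pos'])
E
```

```text
hole -y face [ 0.4339 -0.2516  0.1212] along 0.013657963005285077
hole [ 0.436  -0.2492  0.1174] along 0.016212544384364074
tabL [ 0.4025 -0.2573  0.1483] along -0.018264359988480246
tabR [ 0.4724 -0.2446  0.1147] along 0.05276318398188166
bladeL [ 0.3692 -0.2674  0.0864] along -0.052847490825118075
bladeR [ 0.4653 -0.2499  0.0845] along 0.044835629848528846
[0.1396 0.5318 0.231 ]
```

carry_out(motion=[0,0,0,0,0,-0.036,1,0,0,0,0,0,-0.036,1,0,0,0,0,0,-0.036,1,0,0,0,-0.0295,-0.0264,0,1,0,0,0,-0.0295,-0.0264,0,1])

```text
time: 0.67
tool_pos: [0.1834, 0.4663, 0.341]
orientation: [3.138, 0.001, 2.887]
wrist_force: [1.2, -0.4, -0.2]
opening: 1.0
finger_force: 0.0
```

carry_out(motion=[0,0,0,-0.0295,-0.0264,0,1,0,0,0,-0.0295,-0.0264,0,1,0,0,0,-0.0295,-0.0264,0,1,0,0,0,-0.0295,-0.0264,0,1,0,0,0,-0.0295,-0.0264,0,1])

```text
time: 1.08
tool_pos: [0.2929, 0.299, 0.3394]
orientation: [3.141, 0.0, 2.885]
wrist_force: [1.5, 0.9, 0.8]
opening: 0.998
finger_force: 0.0
```

carry_out(motion=[0,0,0,-0.0295,-0.0264,0,1,0,0,0,-0.0295,-0.0264,0,1,0,0,0,-0.0295,-0.0264,0,1,0,0,0.12,0,0,0,1,0,0,0.12,0,0,0,1])

```text
time: 1.5
tool_pos: [0.3589, 0.1998, 0.3393]
orientation: [-3.141, 0.0, 2.636]
wrist_force: [-0.5, 0.8, 0.1]
opening: 1.001
finger_force: 0.0
```

carry_out(motion=[0,0,0.12,0,0,0,1,0,0,0.12,0,0,0,1,0,0,0.12,0,0,0,1,0,0,0.12,0,0,0,1,0,0,0.12,0,0,0,1])

```text
time: 1.92
tool_pos: [0.3579, 0.2016, 0.3392]
orientation: [-3.141, 0.0, 2.039]
wrist_force: [-0.2, -0.6, -0.3]
opening: 0.999
finger_force: 0.0
```

carry_out(motion=[0,0,0.12,0,0,0,1,0,0,0.12,0,0,0,1,0,0,0.12,0,0,0,1,0,0,0.12,0,0,0,1,0,0,0.12,0,0,0,1])

```text
time: 2.33
tool_pos: [0.3579, 0.2017, 0.3393]
orientation: [-3.141, 0.0, 1.439]
wrist_force: [0.4, 0.1, -0.4]
opening: 0.998
finger_force: 0.0
```

carry_out(motion=[0,0,0.042,0,0,0,1,0,0,0,-0.0287,0.0273,0,1,0,0,0,-0.0287,0.0273,0,1,0,0,0,-0.0287,0.0273,0,1,0,0,0,-0.0287,0.0273,0,1])

```text
time: 2.75
tool_pos: [0.447, 0.0687, 0.3394]
orientation: [3.141, -0.0, 1.403]
wrist_force: [0.6, 1.2, 0.1]
opening: 1.003
finger_force: 0.0
```

```bash
python3 - <<'E'
from h import *
np.set_printoptions(precision=4,suppress=True)
w=cam('wrist','w1.png'); o=manip.get_obs(); print(o['tool_pos'],o['orientation'],w['extrinsics'])
print(proj(w,[[.4455,.0695,.2775],[.445,.0664,.225],[.531,.048,.225],[.381,.075,.225]]))
E
```

```text
[0.4499 0.0641 0.3391] [3.1401 0.0019 1.4005] [[ 0.9862 -0.1579 -0.0495  0.4593]
 [-0.1655 -0.9407 -0.296   0.1453]
 [ 0.0001  0.3001 -0.9539  0.4814]
 [ 0.      0.      0.      1.    ]]
[[316.3587 215.2902]
 [316.6662 196.8717]
 [419.1206 201.2282]
 [241.0859 199.2335]]
```

View pics/w1.png

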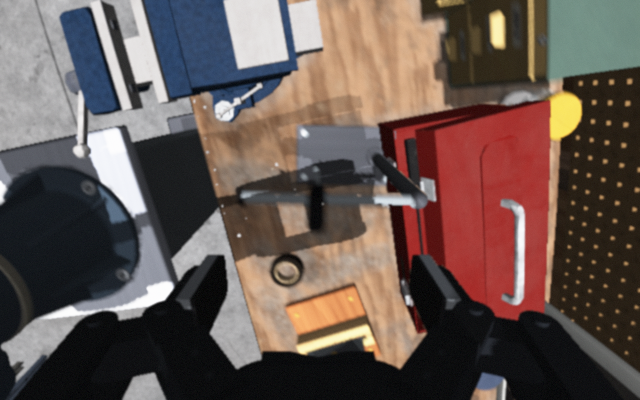

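carry_out(motion=[0,0,0.004,0.0046,-0.0053,0,1,0,0,0,0,0,0.03,1,0,0,0,0,0,0.03,1,0,0,0,0,0,0.025,1,0,0,0,0,0,0.01,1])

```text
time: 3.22
tool_pos: [0.4401, 0.0762, 0.2415]
orientation: [-3.137, 0.001, 1.399]
wrist_force: [-0.6, -0.3, -0.8]
opening: 1.001
finger_force: 0.0
```

carry_out(motion=[0,0,0,0,0,0,0.3,0,0,0,0,0,0,0.3,0,0,0,0,0,0,0,0,0,0,0,0,0,0,0,0,0,0,0,0,0])

```text
time: 3.63
tool_pos: [0.4424, 0.0758, 0.2454]
orientation: [3.14, -0.0, 1.399]
wrist_force: [-0.1, 0.1, 0.1]
opening: 0.3
finger_force: 0.0
```

carry_out(motion=[0,0,0,0,0,0,0,0,0,0,0,0,0,0,0,0,0,0,0,0,0,0,0,0,0,0,0,0])

```text
time: 3.97
tool_pos: [0.4422, 0.0758, 0.2448]
orientation: [3.141, -0.0, 1.399]
wrist_force: [0.2, 2.4, 5.7]
opening: 0.129
finger_force: 60.5
```

carry_out(motion=[0,0,0,0,0,-0.005,0,0,0,0,0,0,-0.008,0,0,0,0,0,0,-0.008,0,0,0,0,0,0,-0.008,0,0,0,0,0,0,0,0])

```text
time: 4.38
tool_pos: [0.4418, 0.0748, 0.2745]
orientation: [3.141, 0.002, 1.399]
wrist_force: [-1.2, -6.2, -1.3]
opening: 0.13
finger_force: 62.4
```

carry_out(motion=[0,0,0,-0.015,0,0,0,0,0,0,-0.02,0,0,0,0,0,0,-0.02,0,0,0,0,0,0,-0.02,0,-0.015,0,0,0,0,0,0,-0.02,0])

```text
time: 4.8
tool_pos: [0.428, -0.0004, 0.3083]
orientation: [-3.139, 0.001, 1.397]
wrist_force: [0.5, 0.8, -0.4]
opening: 0.13
finger_force: 62.4
```

carry_out(motion=[0,0,0,0,0,0,0,0,0,0,0,0,0,0])

```text
time: 4.97
tool_pos: [0.4295, 0.0016, 0.3093]
orientation: [3.139, -0.0, 1.398]
wrist_force: [0.6, -0.7, -2.1]
opening: 0.127
finger_force: 62.4
```

```bash
python3 - <<'E'
from h import *
a=cam('scene','s2.png'); b=cam('top','t2.png'); w=cam('wrist','w2.png'); print(manip.get_obs())
g=manip.get_obs()['tool_pos']; r=lambda x,k:cv2.resize(x,None,fx=k,fy=k,interpolation=cv2.INTER_CUBIC)
o=[]
for c in(a,b):
    u,v=proj(c,[g-[0,0,.03]])[0].astype(int); print(u,v); o.append(r(c['img'][v-40:v+60,u-40:u+40,::-1],5))
cv2.imwrite('pics/c4.png',cv2.hconcat(o))
E
```

```text
{'time': 5.1167, 'joints': array([-1.03797756e-01,  4.57745298e-02,  1.83648374e+00,  6.98309069e-06,
        1.26044980e+00,  6.77042045e-02]), 'dq': array([ 1.76708734e-03,  3.76782793e-03,  1.69617360e-03, -7.59049834e-05,
       -1.09253823e-04, -2.02962345e-03]), 'effort': array([-2.08371975e-01, -3.46532679e+01, -3.15714347e+01, -1.03980460e-02,
        6.21566840e-03,  2.06973506e-03]), 'tool_pos': array([0.42878995, 0.00208543, 0.30768389]), 'orientation': array([-3.14047934e+00,  6.88293021e-05,  1.39929227e+00]), 'wrist_force': array([ 0.06969778, -0.40082686, -1.26599398]), 'ft_torque': array([-0.02809268,  0.01935227, -0.04269153]), 'finger_force': 62.418200969696045, 'opening': 0.13219244809086475}
223 138
200 232
```

View pics/c4.png

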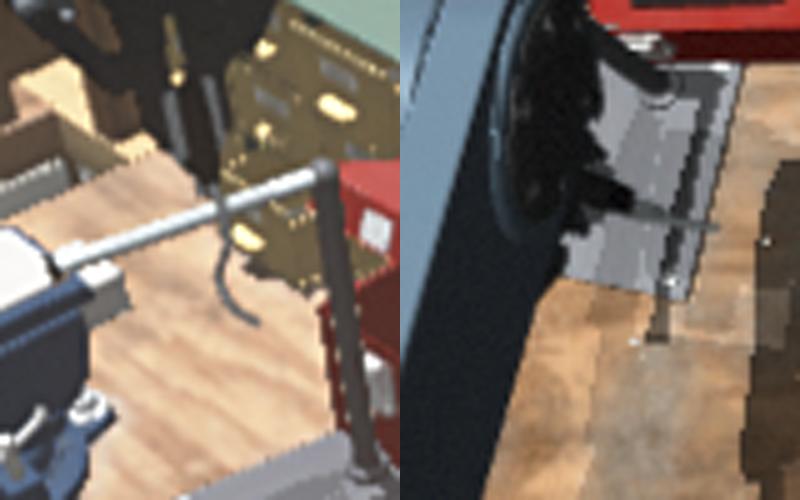

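```bash
python3 - <<'E'
from h import *
np.set_printoptions(precision=4,suppress=True)
a=cam('scene');b=cam('top')
P,e=tri(a,(234.3,162.4),b,(223.3,237.2)); o=manip.get_obs(); g=o['tool_pos'];y=o['orientation'][2]
X=np.array([np.cos(y),np.sin(y),0]);Y=np.array([np.sin(y),-np.cos(y),0]);d=P-g
print(P,e,g,'tip in tool xyz',d@X,d@Y,-d[2])
E
```

```text
[ 0.4234 -0.0374  0.2282] 0.00027866108947277785 [0.4289 0.0021 0.3077] tip in tool xyz -0.03982235878737425 0.0013426678819256645 0.07944160445419274
```

carry_out(motion=[0,0,0,-0.0298,0.0041,0,0,0,0,0,-0.0298,0.0041,0,0,0,0,0,-0.0298,0.0041,0,0,0,0,0,-0.0298,0.0041,0,0,0,0,0,-0.0298,0.0041,0,0])

```text
time: 5.63
tool_pos: [0.4235, -0.1497, 0.3079]
orientation: [-3.141, -0.0, 1.399]
wrist_force: [0.5, 0.7, -1.0]
opening: 0.13
finger_force: 62.4
```

carry_out(motion=[0,0,0,-0.0298,0.0041,0,0,0,0,-0.117,0,0,0,0,0,0,-0.117,0,0,0,0,0,0,-0.117,0,0,0,0,0,0,0,0,0,0.02,0])

```text
time: 6.05
tool_pos: [0.424, -0.1792, 0.2903]
orientation: [3.138, 0.003, 1.757]
wrist_force: [0.4, -0.0, -0.9]
opening: 0.128
finger_force: 62.4
```

carry_out(motion=[0,0,0,0,0,0.03,0,0,0,0,0,0,0.03,0,0,0,0,0,0,0.03,0,0,0,0,0,0,0.014,0,0,0,0,0,0,0,0])

```text
time: 6.47
tool_pos: [0.4212, -0.1775, 0.1811]
orientation: [-3.137, -0.004, 1.75]
wrist_force: [-0.6, -0.5, -0.3]
opening: 0.13
finger_force: 62.4
```

```bash
python3 - <<'E'
from h import *
np.set_printoptions(precision=4,suppress=True)
a=cam('scene','s3.png'); b=cam('top','t3.png'); w=cam('wrist','w3.png'); o=manip.get_obs(); print(o['tool_pos'],o['orientation'],o['wrist_force'])
r=lambda x,k:cv2.resize(x,None,fx=k,fy=k,interpolation=cv2.INTER_CUBIC)
out=[]
for c,s in((a,70),(w,130)):
    u,v=proj(c,[[.43,-.235,.11]])[0].astype(int); u0,v0=max(u-s//2,0),max(v-s//2,0)
    q=c['img'][v0:v0+s,u0:u0+s,::-1]; print(u,v,u0,v0,q.shape); out.append(cv2.resize(q,(400,int(400*q.shape[0]/q.shape[1])),interpolation=cv2.INTER_CUBIC)[:400])
m=min(x.shape[0] for x in out); cv2.imwrite('pics/c5.png',cv2.hconcat([x[:m] for x in out]))
E
```

```text
[ 0.4233 -0.1787  0.1851] [3.1408 0.0006 1.7501] [-0.4554  0.3697 -0.3197]
293 235 258 200 (70, 70, 3)
314 278 249 213 (130, 130, 3)
```

View pics/c5.png

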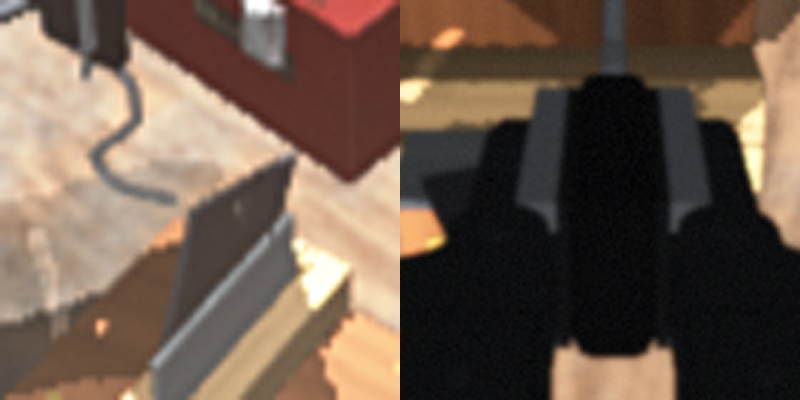

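```bash
python3 - <<'E'
import cv2,numpy as np
a=cv2.imread('pics/s3.png')[222:248,282:316].astype(float)
a=np.clip(255*(a/255)**.5,0,255).astype('uint8')
cv2.imwrite('pics/c6.png',cv2.resize(a,None,fx=22,fy=22,interpolation=cv2.INTER_LINEAR))
E
```

```text
(no output)
```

View pics/c6.png

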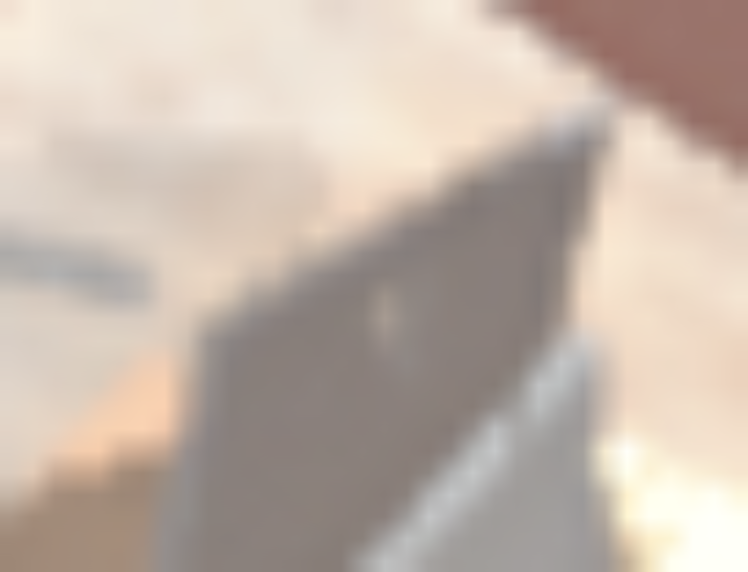

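```bash
python3 - <<'E'
from h import *
np.set_printoptions(precision=4,suppress=True)
a=cam('scene')
o=manip.get_obs(); g=o['tool_pos'];y=o['orientation'][2]
X=np.array([np.cos(y),np.sin(y),0]);Y=np.array([np.sin(y),-np.cos(y),0])
Pm,Pn=[g+k*X+j*Y-[0,0,.0795] for k,j in((-.0398,.0013),(-.0398,0))]
f=lambda x,y:((x+.5)/22-.5+282,(y+.5)/22-.5+222)
print('tip pred',proj(a,[Pm,Pn]),'end pred',proj(a,[Pm-.0025*X]),'seen end',f(150,282),Pm)
yy=.18; n=np.array([-np.sin(yy),np.cos(yy),0]); e=np.array([np.cos(yy),np.sin(yy),0]); c=np.array([.4208,-.256,0])
print('tip along/off/z',(Pm-c)@e,(Pm-c)@n,Pm[2])
for d in(0,.001,.002,.003):
    q=lambda p,off:(lambda P:np.array([(P-c)@e,P[2]]))(onplane(a,*f(*p),c+(off+d)*n,n))
    L=q((207,330),.002);R=q((600,118),.002)
    ax=np.array([(L-R)[1],(R-L)[0]]);ax/=np.linalg.norm(ax)
    print(d,'hole',q((388,318),.004),'topmid',(L+R)/2,'w',np.linalg.norm(R-L),'tilt',np.arctan2(-(R-L)[1],(R-L)[0]),'hole from tab',(L+R)/2-.014*ax,'bladeR',q((592,340),-.002))
E
```

```text
tip pred [[289.5691 232.6793]
 [289.246  233.013 ]] end pred [[290.3901 233.1119]] seen end (288.34090909090907, 234.3409090909091) [ 0.4318 -0.2178  0.1059]
tip along/off/z 0.01762725904909539 0.03563923816987952 0.10593108206843631
0 hole [0.0144 0.1172] topmid [0.0166 0.1323] w 0.07653976503628945 tilt 0.42256859453554274 hole from tab [0.0109 0.1195] bladeR [0.0435 0.0894]
0.001 hole [0.0157 0.1153] topmid [0.0179 0.1305] w 0.07675132167561455 tilt 0.42256859453554374 hole from tab [0.0122 0.1177] bladeR [0.0449 0.0874]
0.002 hole [0.017  0.1135] topmid [0.0192 0.1286] w 0.07696287831493966 tilt 0.4225685945355447 hole from tab [0.0134 0.1159] bladeR [0.0463 0.0854]
0.003 hole [0.0182 0.1116] topmid [0.0205 0.1268] w 0.07717443495426471 tilt 0.4225685945355443 hole from tab [0.0147 0.114 ] bladeR [0.0476 0.0835]
```

```bash
python3 - <<'E'
from h import *
np.set_printoptions(precision=4,suppress=True,linewidth=200)
a=cam('scene');b=cam('top');w=cam('wrist')
o=manip.get_obs(); print(o['tool_pos'],o['time'],a['img'].shape)
P=np.array([[.4318,-.2178,.1059],[.4258,-.2178,.1059],[.4318,-.2178,.1009]])
for c in(a,b,w): print(proj(c,P))
s=cv2.cvtColor(a['img'],cv2.COLOR_RGB2GRAY); print('scene rows 228-240, cols 276-294');print(s[228:241,276:295])
t=cv2.cvtColor(b['img'],cv2.COLOR_RGB2GRAY);u,v=proj(b,P[:1])[0].astype(int);print('top',u-12,v-8);print(t[v-8:v+9,u-12:u+9])
E
```

```text
[ 0.4232 -0.1788  0.1853] 6.8167 (400, 640, 3)
[[289.5867 232.6835]
 [287.7634 234.0175]
 [289.6889 234.0397]]
[[301.3719 239.0313]
 [301.3568 241.2851]
 [301.4039 239.2196]]
[[319.7918 255.8284]
 [312.2254 254.598 ]
 [319.7491 252.8377]]
scene rows 228-240, cols 276-294
[[122 119 176 220 219 212 209 198 170 166 169 171 177 180 181 183 181 183 187]
 [153 116 134 162 183 190 192 187 172 164 159 158 164 165 162 158 159 164 171]
 [189 143 160 123 124 138 164 160 177 173 162 159 162 159 156 153 158 163 168]
 [186 176 182 129 109 111 124 119 131 136 141 153 170 163 159 156 162 165 163]
 [179 183 188 175 142 145 120 112 109 111 114 121 128 138 163 164 167 168 166]
 [174 177 182 189 178 178 162 159 141 138 117 117 110 121 157 174 176 173 168]
 [171 178 185 185 182 180 177 174 168 164 156 153 152 141 174 188 184 150 142]
 [172 178 183 179 176 175 175 173 173 175 176 176 171 163 177 182 154 106  94]
 [169 177 177 173 172 174 171 171 174 177 180 181 177 172 165 127 100  77  67]
 [166 173 175 172 173 174 171 168 170 175 176 177 175 170 150  89  71  66  65]
 [161 165 171 177 179 177 177 173 171 
[... 991 characters left out ...]
38]
 [148 139 105 107 126 125 124 124 124 124 124 125 124 124 120  90  78 112  63  50  30]
 [141 122  91 124 124 125 124 123 123 124 125 125 123 120  99  52  78  91  42  30  38]
 [133 108 109 126 125 123 125 124 123 123 125 124 123 111  64  56  68  59  37  25  50]
 [118 103 127 123 124 124 125 124 123 125 125 126 119  93  45  66  58  37  26  36  73]
 [100 122 123 124 123 125 124 125 124 125 124 123 108  58  59  66  56  34  27  60 102]
 [110 125 123 125 124 125 123 123 124 123 124 117  82  47  65  50  28  23  39  82 126]
 [123 125 123 124 126 124 125 125 123 123 121  98  45  59  60  38  27  27  51 108 158]
 [124 123 123 124 124 124 123 122 126 124 110  61  47  65  53  32  26  33  63 109 163]]
```

```bash
python3 - <<'E'
from h import *
w=cam('wrist','w4.png'); print(proj(w,[[.435,-.2473,.114]]))
i=w['img'][190:290,255:388,::-1].astype(float); i=(255*(i/255)**.6).astype('uint8')
cv2.imwrite('pics/c7.png',cv2.resize(i,None,fx=6,fy=6,interpolation=cv2.INTER_CUBIC))
E
```

```text
[[317.22055608 294.50725069]]
```

View pics/c7.png

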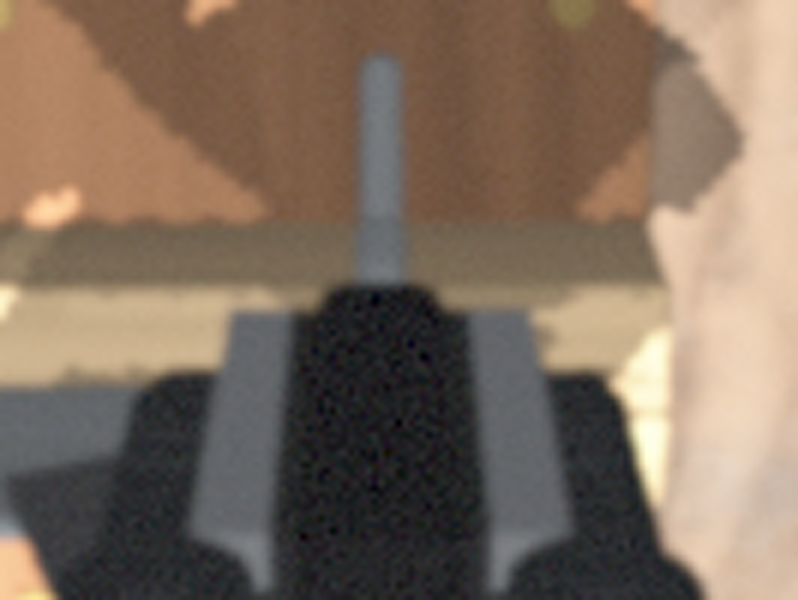

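```bash
python3 - <<'E'
from h import *
np.set_printoptions(linewidth=220)
i=cv2.imread('pics/w4.png',0)
print('L');
for r in range(262,336,5): print(r,i[r,246:290:1])
print('R')
for r in range(280,336,5): print(r,i[r,352:396:1])
E
```

```text
L
262 [132 118  96  71  57  57  56  58  58  57  56  53  56  58  58  56  57  57  56  56  56  57  58  57  56  57  57  56  51  41  25  16  14  15  17  18  17  17  19  17  14  17  22  37]
267 [100  69  56  54  53  54  53  59  54  52  51  51  54  50  49  47  47  45  41  37  36  31  28  28  26  26  23  24  17  16  16  13  17  16  16  16  16  16  19  17  14  23  38  50]
272 [54 53 53 54 53 54 56 54 49 45 34 25 23 24 20 22 21 24 25 21 24 23 23 23 22 21 20 16 12 14 13 13 14 13 16 12 14 12 11 13 17 35 48 54]
277 [108 109 108 110 112 110 108 101  96  91  82  66  47  29  26  23  24  23  25  22  24  24  23  24  22  21  16  13  13  11  17  11   7  16  10  11  12  12  10  20  31  45  53  56]
282 [186 179 184 192 193 192 194 193 191 190 188 185 178 155  99  47  24  20  24  21  26  23  17  16  16  15  12  15  13  15  10  13  11  14  16  13  14  14  11  14  13  17   9  10]
287 [193 188 190 193 193 196 196 192 192 189 187 179 175 175 171 148 102  50  22  14  15  11  12  14  11  12  14  10  14  14  12  13  17  13  16  15  13  14  15  15  12  12  13  11]
292 [181 182 184 188 193 194 194 195 192 191 196 2
[... 2369 characters left out ...]
 12 13 14]
315 [12 11 12 10 13 15 11 12 11 10 13 13 13  8 12 15 11 12 18 12  8 15 12 11 15 11  8 13 12  9 12 11 13 11 10 10 12 13 14 14 12 15 11 14]
320 [13 15 10 14 13 10 12 13 14  9 11 16 16 12 12 11 12 12 11  9 14 14 17  7 14 13 11 13 15 12 14  7 15 13 16 14 15 15 16 18 18 18 15 17]
325 [13 11 10 12 11 12 18 11 14 14 12 16 13 11 14 15  8 13 12 14 13 14 13 12 12 13 14 12  9 13 15 14 11  8 12 13 16 15 16 16 18 16 15 17]
330 [16 13 14 13 12 14 12 15 15 13 14 13 14 13  8 11 11 13 10 12 17 16 15 10 12 13 12 11 16 13 14 11 12 12 13 10 14 18 19 19 16 17 17 13]
335 [15 12 13 12 13  5 14 12 12 16 14 14 11 14 17 15 19 15 16 15 13 12 14 14 10 12 12 14 13 12 13 14 13 12 16 12 14 12 14 15 17 18 18 19]
```

```bash
python3 - <<'E'
from h import *
np.set_printoptions(precision=4,suppress=True)
w=cam('wrist')
yy=.18; n=np.array([-np.sin(yy),np.cos(yy),0]); e=np.array([np.cos(yy),np.sin(yy),0]); c=np.array([.4208,-.256,0])
for d in(0,.002,.004):
    Q=np.array([(lambda P:[(P-c)@e,P[2]])(onplane(w,u,v,c+(.006+d)*n,n)) for u,v in((258,277),(260.2,282),(262.2,287))])
    t=np.arctan2(*(Q[2]-Q[0])); print(d,Q.ravel(),'tilt',t)
    for tt in(.40,.42):
        p=Q[1]+.038*np.array([np.cos(tt),-np.sin(tt)]); print('  centreline along at z=.1141:',p[0]+(.1141-p[1])*np.tan(tt))
E
```

```text
0 [-0.0358  0.0883 -0.0326  0.0961 -0.0297  0.1034] tilt 0.3849726286173496
  centreline along at z=.1141: 0.016310225485916763
  centreline along at z=.1141: 0.017099576647411595
0.002 [-0.0351  0.0915 -0.0319  0.0992 -0.0291  0.1065] tilt 0.38497262861735193
  centreline along at z=.1141: 0.01564194015824917
  centreline along at z=.1141: 0.016356830085478044
0.004 [-0.0344  0.0947 -0.0313  0.1023 -0.0284  0.1095] tilt 0.38497262861734954
  centreline along at z=.1141: 0.014973654830581601
  centreline along at z=.1141: 0.015614083523544514
```

carry_out(motion=[0,0,0,-0.005,0,0.0022,0,0,0,0,-0.005,0,-0.0018,0,0,0,0,-0.005,0,-0.0018,0,0,0,0,-0.005,0,-0.0018,0,0,0,0,0,0,-0.0018,0])

```text
time: 7.33
tool_pos: [0.4266, -0.1993, 0.1896]
orientation: [3.141, 0.0, 1.749]
wrist_force: [-0.2, 0.5, -0.2]
opening: 0.132
finger_force: 62.4
```

carry_out(motion=[0,0,0,0,0,0,0,0,0,0,0,0,0,0,0,0,0,0,0,0,0])

```text
time: 7.58
tool_pos: [0.4262, -0.1981, 0.1892]
orientation: [-3.141, -0.0, 1.75]
wrist_force: [0.5, 0.0, -0.8]
opening: 0.129
finger_force: 62.4
```

carry_out(motion=[0,0,0,-0.0015,0,-0.0005,0,0,0,0,-0.0015,0,-0.0005,0,0,0,0,0,0,0,0])

```text
time: 7.83
tool_pos: [0.427, -0.2014, 0.1904]
orientation: [3.141, 0.0, 1.75]
wrist_force: [-0.2, -0.7, -0.1]
opening: 0.132
finger_force: 62.4
```

carry_out(motion=[0,0,0,-0.0015,0,-0.0005,0,0,0,0,-0.0015,0,-0.0006,0,0,0,0,0,0,0,0])

```text
time: 8.08
tool_pos: [0.4275, -0.2044, 0.1915]
orientation: [3.141, 0.0, 1.75]
wrist_force: [-0.1, 0.4, -0.5]
opening: 0.131
finger_force: 62.4
```

carry_out(motion=[0,0,0,-0.0015,0,-0.0005,0,0,0,0,-0.0015,0,-0.0006,0,0,0,0,0,0,0,0])

```text
time: 8.33
tool_pos: [0.428, -0.2074, 0.1926]
orientation: [3.141, 0.0, 1.75]
wrist_force: [-0.6, 0.2, -0.0]
opening: 0.131
finger_force: 62.4
```

carry_out(motion=[0,0,0,-0.0015,0,-0.0005,0,0,0,0,-0.0015,0,-0.0006,0,0,0,0,0,0,0,0])

```text
time: 8.58
tool_pos: [0.4286, -0.2104, 0.1937]
orientation: [3.141, 0.0, 1.75]
wrist_force: [0.4, 0.6, -0.6]
opening: 0.132
finger_force: 62.4
```

```bash
python3 - <<'E'
from h import *
np.set_printoptions(precision=4,suppress=True,linewidth=220)
a=cam('scene'); s=cv2.cvtColor(a['img'],cv2.COLOR_RGB2GRAY); s0=cv2.imread('pics/s3.png',0)
o=manip.get_obs(); print(o['tool_pos'],o['wrist_force'])
y=o['orientation'][2];X=np.array([np.cos(y),np.sin(y),0]);tip=o['tool_pos']-.0398*X-[0,0,.0795]
print('tip pix',proj(a,[tip]), 'off',(tip-[.4208,-.256,0])@[-.179,.984,0])
print('before');print(s0[224:244,288:312]);print('now');print(s[224:244,288:312])
cv2.imwrite('pics/s4.png',a['img'][:,:,::-1])
E
```

```text
[ 0.4285 -0.2102  0.1936] [ 0.1065 -0.4723 -0.0761]
tip pix [[299.5735 236.5014]] off 0.0038495255033250066
before
[[205 208 208 206 201 202 209 208 209 210 206 204 205 203 201 205 212 223 198 125  81  58  60  62]
 [194 195 201 205 203 202 204 209 212 213 209 204 202 201 199 199 199 207 211 190 179  95  59  58]
 [189 185 198 211 214 207 201 208 213 216 215 210 204 202 200 200 199 199 199 199 189 154 102  78]
 [193 193 202 212 214 209 208 208 216 221 221 218 212 203 202 205 205 199 164 163 132 128 183 184]
 [175 180 179 182 179 182 186 187 210 217 219 221 218 212 208 205 170 137 104 100  74 102 203 217]
 [161 164 161 158 158 165 171 170 182 204 209 212 216 217 171 134 107  77  67  62  64 141 199 204]
 [159 156 153 152 157 164 167 165 164 194 200 196 182 166 103  67  67  64  63  57  70 168 196 191]
 [170 161 157 155 161 165 162 160 165 190 193 153 111  90  65  59  63  65  64  57  80 203 204 193]
 [177 171 166 163 166 167 164 162 184 162 133  99  70  63  62  64  66  64  63  60 105 214 210 201]
 [166 179 179 174 175 172 168 139 130 105  78  68  64  66  66  66  66  66  61  72 161 218 215 
[... 2280 characters left out ...]
3 203]
 [175 170 150  81  63  62  64  64  65  65  66  91  80  68  65  65  64  62  64  95 129 163 197 200]
 [176 179 137  77  63  65  64  66  65  64  64  76  74  67  64  65  63  63  75 105 104 144 194 195]
 [181 184 117  70  63  65  65  64  66  64  64  66  67  65  65  64  61  71  99 104  97 140 189 195]
 [185 188 109  68  64  65  65  64  66  65  62  66  66  64  64  63  71  98 108  98  96 148 197 199]
 [188 189  97  64  63  64  65  65  65  65  66  65  66  64  64  69  98 108 100  95  95 144 203 204]
 [186 172  86  61  64  65  66  65  66  65  66  64  65  61  66  89 109 100  97  96  93 116 153 185]
 [177 139  77  64  65  65  65  66  66  65  66  66  64  67  87 108 102  97  96  96  97 101 114 146]]
```

carry_out(motion=[0,0,0,-0.0015,0,-0.0005,0,0,0,0,-0.0015,0,-0.0006,0,0,0,0,0,0,0,0])

```text
time: 8.88
tool_pos: [0.4291, -0.2133, 0.1948]
orientation: [3.141, 0.0, 1.75]
wrist_force: [0.4, 0.4, -0.6]
opening: 0.128
finger_force: 62.4
```

carry_out(motion=[0,0,0,-0.0015,0,-0.0005,0,0,0,0,-0.0015,0,-0.0006,0,0,0,0,0,0,0,0])

```text
time: 9.13
tool_pos: [0.4296, -0.2163, 0.1959]
orientation: [3.141, 0.0, 1.75]
wrist_force: [0.1, 0.6, -0.7]
opening: 0.128
finger_force: 62.4
```

```bash
cat > chk.py <<'E'
from h import *
np.set_printoptions(precision=4,suppress=True,linewidth=220)
a=cam('scene'); s=cv2.cvtColor(a['img'],cv2.COLOR_RGB2GRAY)
o=manip.get_obs(); print(o['tool_pos'],o['wrist_force'])
y=o['orientation'][2];X=np.array([np.cos(y),np.sin(y),0]);tip=o['tool_pos']-.0398*X-[0,0,.0795]
print('tip pix',proj(a,[tip]), 'off',(tip-[.4208,-.256,0])@[-.179,.984,0],tip[2])
print(s[224:246,288:312])
E
python3 chk.py
```

```text
[ 0.4296 -0.2161  0.1959] [ 0.1303 -0.08   -0.9767]
tip pix [[301.5899 236.9699]] off -0.002158760791009184 0.11635583457575653
[[207 212 213 169 146 115  96 136 194 212 208 205 205 202 200 205 213 223 198 125  80  58  59  61]
 [198 197 170 114  99 102 130 193 216 215 210 204 202 200 199 199 199 207 210 192 179  89  58  56]
 [164 145 115 100 142 183 189 210 215 217 215 210 203 201 202 201 200 200 201 199 160 115  96  77]
 [117 105 103 135 197 212 209 209 215 220 221 218 212 203 202 205 204 199 156 124  91 105 182 184]
 [100 140 178 190 201 206 210 208 211 216 217 221 218 213 209 205 165 129  92  62  55 102 206 216]
 [110 181 198 194 191 198 205 204 202 204 209 211 215 217 171 134  94  65  59  56  64 141 199 205]
 [107 162 189 184 188 196 201 198 195 195 199 196 182 165 103  66  59  60  63  56  70 167 197 191]
 [112 135 185 189 194 196 194 192 195 193 191 152 108  92  82  61  61  63  62  56  79 203 205 193]
 [128 119 150 192 200 201 197 192 194 155 125  88  62  60  72  64  63  63  62  58 104 214 210 201]
 [165 121 119 153 183 207 202 158 127  91  66  59  60  65  65  63  64  64  60  70
[... 506 characters left out ...]
3 196]
 [181 184 119  70  64  65  66  65  65  64  64  65  68  67  64  64  62  72  99 105  98 137 189 195]
 [185 187 109  69  63  64  64  65  65  65  64  65  63  64  63  63  71  98 108  98  96 148 197 198]
 [189 189  97  63  64  64  66  64  65  66  66  66  65  64  63  70  97 107 101  94  97 143 203 205]
 [187 173  87  63  64  64  66  65  65  65  65  67  64  62  66  89 109 100  96  95  93 116 153 173]
 [178 139  76  64  65  65  66  65  66  66  66  65  62  67  87 108 102  96  97  96  96 102 114 125]
 [179 112  68  64  63  66  66  64  66  64  63  63  66  86 106 103  96  96  96  97  97 103 105 102]
 [187  97  66  64  65  66  65  65  67  65  64  64  79 105 102  98  97  97  97  97  98 102 102 101]]
```

carry_out(motion=[0,0,0,-0.0025,0,-0.0009,0,0,0,0,-0.0025,0,-0.0009,0,0,0,0,-0.0025,0,-0.0009,0,0,0,0,-0.0025,0,-0.0009,0,0,0,0,0,0,0,0])

```text
time: 9.6
tool_pos: [0.4315, -0.2264, 0.1996]
orientation: [3.141, 0.0, 1.749]
wrist_force: [-0.1, 1.2, -0.6]
opening: 0.129
finger_force: 62.4
```

carry_out(motion=[0,0,0,-0.002,0,-0.0008,0,0,0,0,-0.002,0,-0.0007,0,0,0,0,-0.002,0,-0.0007,0,0,0,0,-0.002,0,-0.0006,0,0,0,0,0,0,0,0])

```text
time: 10.02
tool_pos: [0.4328, -0.2341, 0.2023]
orientation: [3.141, 0.0, 1.75]
wrist_force: [0.2, -0.4, 0.1]
opening: 0.132
finger_force: 62.4
```

```bash
python3 chk.py
```

```text
[ 0.4327 -0.2339  0.2022] [-0.1068  0.5098 -1.1934]
tip pix [[307.744  238.4711]] off -0.020173546211967156 0.1227160878279381
[[205 208 209 204 200 203 209 209 210 213 211 184 120  99 123 206 215 222 198 123  80  58  59  61]
 [194 193 201 206 202 201 205 212 215 215 175 128 101 104 137 198 202 206 211 192 179  89  57  55]
 [187 184 195 210 213 207 205 209 191 162 118 100 139 181 191 202 199 199 201 197 160 114  96  77]
 [191 193 201 210 214 212 209 172 129 108 106 143 201 207 205 206 204 200 157 124  90 105 182 183]
 [199 204 201 206 202 205 165 117 100 142 193 210 220 215 209 206 163 130  90  62  53  99 204 216]
 [194 195 194 191 158 142 111 104 132 189 213 213 218 218 171 133  93  65  59  56  63 141 198 203]
 [190 186 184 183 141 101 112 177 185 197 202 198 182 166 103  66  59  59  60  56  69 166 197 191]
 [202 191 188 185 146 101 111 192 202 195 193 153 108  91  62  59  61  62  62  56  79 202 203 193]
 [209 203 197 196 186 119 109 157 195 156 125  87  63  61  60  62  64  64  61  58 104 213 210 200]
 [207 211 210 208 209 147 116 107 124  92  66  60  59  65  63  64  63  63  60  69 
[... 505 characters left out ...]
0 163]
 [182 185 123  71  64  65  65  64  66  66  63  64  67  67  69  74  80  90 104 113 122 126 157 163]
 [184 187 108  67  62  63  66  64  65  65  64  64  64  63  63  61  70  96 103  99  95 128 160 164]
 [187 188  98  65  64  65  65  65  65  64  64  66  65  64  63  68  95 107 100  95  93 138 183 172]
 [186 173  86  62  65  64  64  65  66  66  65  65  64  63  66  88 108  99  96  93  99 190 250 206]
 [178 140  77  63  66  66  65  66  65  66  65  64  63  65  85 106 102  96  96  93  95 144 208 150]
 [179 111  69  64  65  66  64  65  65  66  63  63  64  86 105 103  97  95  97  97  95 103 114 102]
 [187  97  65  65  64  65  65  64  66  65  64  64  78 105 102  97  96  96  96  97  97  99 100 102]]
```

carry_out(motion=[0,0,0,0,0,-0.003,0,0,0,0,0,0,-0.003,0,0,0,0,0,0,-0.003,0,0,0,0,0,0,-0.003,0,0,0,0,0,0,-0.003,0])

```text
time: 10.48
tool_pos: [0.4326, -0.2336, 0.2174]
orientation: [-3.141, -0.0, 1.75]
wrist_force: [-0.9, -0.2, -4.0]
opening: 0.132
finger_force: 62.0
```

carry_out(motion=[0,0,0,0,0,-0.004,0,0,0,0,0,0,-0.004,0,0,0,0,0,0,-0.004,0,0,0,0,0,0,-0.004,0,0,0,0,0,0,-0.004,0])

```text
time: 10.9
tool_pos: [0.4327, -0.2337, 0.2376]
orientation: [3.142, 0.0, 1.75]
wrist_force: [-0.5, 0.6, -3.4]
opening: 0.129
finger_force: 62.0
```

carry_out(motion=[0,0,0,0,0,-0.004,0,0,0,0,0,0,-0.004,0,0,0,0,0,0,-0.004,0,0,0,0,0,0,-0.004,0,0,0,0,0,0,-0.004,0])

```text
time: 11.32
tool_pos: [0.4327, -0.2337, 0.2576]
orientation: [-3.142, -0.0, 1.75]
wrist_force: [-0.3, -0.6, -2.9]
opening: 0.133
finger_force: 62.0
```

carry_out(motion=[0,0,0,0,0,-0.008,0,0,0,0,0,0,-0.012,0,0,0,0,0,0,-0.012,0,0,0,0,0.002,0.0003,-0.008,0,0,0,0,0.005,0.0008,-0.003,0])

```text
time: 11.73
tool_pos: [0.4329, -0.2269, 0.3017]
orientation: [3.14, 0.002, 1.749]
wrist_force: [-0.0, 0.7, -3.5]
opening: 0.131
finger_force: 62.0
```

carry_out(motion=[0,0,0,0.008,0.0013,0,0,0,0,0,0.012,0.002,0,0,0,0,0,0.015,0.0025,0,0,0,0,0,0.017,0.0028,0,0,0,0,0,0.018,0.003,0,0])

```text
time: 12.15
tool_pos: [0.4309, -0.1539, 0.2994]
orientation: [-3.14, -0.001, 1.75]
wrist_force: [0.0, 0.8, -3.3]
opening: 0.127
finger_force: 62.0
```

carry_out(motion=[0,0,0,0.018,0.003,0,0,0,0,0,0.018,0.003,0,0,0,0,0,0.018,0.003,0,0,0,0,0,0.018,0.003,0,0,0,0,0,0.018,0.003,0,0])

```text
time: 12.57
tool_pos: [0.4295, -0.0625, 0.2995]
orientation: [-3.141, -0.001, 1.75]
wrist_force: [-0.3, -0.1, -3.2]
opening: 0.131
finger_force: 62.0
```

carry_out(motion=[0,0,0,0.017,0.0028,0,0,0,0,0,0.015,0.0025,0,0,0,0,0,0.012,0.002,0,0,0,0,0,0.008,0.0013,0,0,0,0,0,0.005,0.0008,0,0])

```text
time: 12.98
tool_pos: [0.4288, -0.0053, 0.2997]
orientation: [-3.141, -0.0, 1.751]
wrist_force: [-1.0, 0.1, -3.7]
opening: 0.129
finger_force: 62.0
```

carry_out(motion=[0,0,0.03,0,0,0,0,0,0,0.07,0,0,0,0,0,0,0.09,0,0,0,0,0,0,0.09,0,0,0,0,0,0,0.05,0,0,0,0])

```text
time: 13.4
tool_pos: [0.4291, -0.0066, 0.2999]
orientation: [-3.141, 0.0, 1.415]
wrist_force: [-0.8, 0.6, -3.0]
opening: 0.128
finger_force: 62.0
```

carry_out(motion=[0,0,0.021,0,0,0,0,0,0,0,0,0,0,0,0,0,0,0,0,0,0])

```text
time: 13.65
tool_pos: [0.4292, -0.0066, 0.3001]
orientation: [-3.141, 0.0, 1.4]
wrist_force: [0.2, 0.0, -3.2]
opening: 0.131
finger_force: 62.0
```

```bash
python3 - <<'E'
from h import *
np.set_printoptions(precision=4,suppress=True,linewidth=220)
a=cam('scene','s5.png');b=cam('top','t5.png');o=manip.get_obs(); print(o['tool_pos'],o['orientation'],o['wrist_force'])
g=cv2.cvtColor(a['img'],cv2.COLOR_RGB2GRAY)
print(proj(a,[o['tool_pos']-[0,0,.09],[.4208,-.256,.1]])); 
# rack shift check: orange base mask in top image, before vs now
for f in('pics/t0.png','pics/t5.png'):
    h=cv2.cvtColor(cv2.imread(f),cv2.COLOR_BGR2HSV); m=cv2.inRange(h[210:280,275:355],(8,120,150),(25,255,255)); M=cv2.moments(m,True); print(f,M['m10']/M['m00'],M['m01']/M['m00'],M['m00'])
# dark blade blob in the scene below the gripper
d=cv2.absdiff(cv2.cvtColor(cv2.imread('pics/s0.png'),cv2.COLOR_BGR2GRAY),g); n,l,st,ce=cv2.connectedComponentsWithStats((d>25).astype('uint8'))
print([ (st[i],ce[i]) for i in range(1,n) if st[i][4]>80])
E
```

```text
[ 0.4293 -0.0067  0.3001] [-3.1415  0.0001  1.4   ] [-0.6713  0.4291 -3.7957]
[[229.9824 161.7775]
 [297.1893 245.2557]]
pics/t0.png 39.459782608695654 36.12228260869565 1840.0
pics/t5.png 39.55772357723577 36.21138211382114 1845.0
[(array([ 198,    2,   36,   55, 1215], dtype=int32), array([215.6494,  24.7959])), (array([ 0,  7,  9, 24, 93], dtype=int32), array([ 3.4839, 18.871 ])), (array([189,  55,  29,  53, 373], dtype=int32), array([201.0268,  74.5416])), (array([  0,  56,  29,  66, 705], dtype=int32), array([12.3943, 83.7021])), (array([ 206,   58,   50,  146, 3029], dtype=int32), array([227.2189, 131.6986])), (array([   0,  170,  140,  117, 5160], dtype=int32), array([ 55.1273, 218.6614])), (array([223, 195,  34,  19, 169], dtype=int32), array([238.8107, 204.2367])), (array([ 178,  204,  110,   75, 3864], dtype=int32), array([232.7373, 237.9283])), (array([284, 227,  28,  48, 681], dtype=int32), array([297.1806, 248.7283])), (array([  0, 240,  61,  35, 535], dtype=int32), array([ 20.228 , 254.3402])), (array([   0,  271,  126,  112, 3433], dtype=int32), array([ 37.9936, 334.3542])), (array([  75,  273,  104,  107, 1863], dtype=int32), array([135.5201, 329.7762])), (array([109, 317,  28,  24, 285], dtype=int32), array([122.5719, 328.3509])), (array([189, 365,  14,  27,  92], dtype=int32), array([195.1957, 375.7391]))]
```

carry_out(motion=[0,0,0,0.004,0,0.006,0,0,0,0,0.008,0,0.008,0,0,0,0,0.01,-0.0003,0.008,0,0,0,0,0.012,-0.0003,0.005,0,0,0,0,0.012,-0.0003,0.003,0])

```text
time: 14.17
tool_pos: [0.4359, 0.0401, 0.2686]
orientation: [-3.14, 0.0, 1.399]
wrist_force: [0.8, 0.5, -3.1]
opening: 0.129
finger_force: 62.0
```

carry_out(motion=[0,0,0,0.012,-0.0004,0,0,0,0,0,0.01,0,0,0,0,0,0,0.008,0,0,0,0,0,0,0.005,0,0,0,0,0,0,0.0025,0,0,0])

```text
time: 14.58
tool_pos: [0.4424, 0.0766, 0.27]
orientation: [-3.141, 0.0, 1.4]
wrist_force: [0.5, -0.1, -2.4]
opening: 0.131
finger_force: 62.0
```

carry_out(motion=[0,0,0,0,0,0,0,0,0,0,0,0,0,0,0,0,0,0,0,0,0])

```text
time: 14.83
tool_pos: [0.4423, 0.0755, 0.2702]
orientation: [3.141, 0.0, 1.398]
wrist_force: [-0.1, 0.5, -3.1]
opening: 0.131
finger_force: 62.0
```

carry_out(motion=[0,0,0,0,0,0.005,0,0,0,0,0,0,0.006,0,0,0,0,0,0,0.006,0,0,0,0,0,0,0.004,0,0,0,0,0,0,0.002,0])

```text
time: 15.25
tool_pos: [0.442, 0.0757, 0.2462]
orientation: [-3.14, 0.0, 1.399]
wrist_force: [-0.0, -0.1, -3.0]
opening: 0.13
finger_force: 62.1
```

carry_out(motion=[0,0,0,0,0,0.0008,0,0,0,0,0,0,0,0,0,0,0,0,0,0,0])

```text
time: 15.5
tool_pos: [0.4425, 0.0758, 0.2465]
orientation: [3.141, -0.0, 1.399]
wrist_force: [0.9, 0.3, -3.4]
opening: 0.131
finger_force: 62.1
```

carry_out(motion=[0,0,0,0,0,0.001,0,0,0,0,0,0,0,0,0,0,0,0,0,0,0])

```text
time: 15.75
tool_pos: [0.4424, 0.0758, 0.2454]
orientation: [3.141, -0.0, 1.399]
wrist_force: [0.0, -0.0, -3.9]
opening: 0.126
finger_force: 62.1
```

carry_out(motion=[0,0,0,0,0,0.0008,0,0,0,0,0,0,0,0,0,0,0,0,0,0,0])

```text
time: 16.0
tool_pos: [0.4425, 0.0758, 0.2449]
orientation: [3.141, -0.0, 1.399]
wrist_force: [-1.1, 1.0, 2.1]
opening: 0.13
finger_force: 62.9
```

carry_out(motion=[0,0,0,0,0,0,0.2,0,0,0,0,0,0,0.4,0,0,0,0,0,0,0.6,0,0,0,0,0,0,0.8,0,0,0,0,0,0,0.8])

```text
time: 16.42
tool_pos: [0.4424, 0.0758, 0.2446]
orientation: [3.141, 0.0, 1.399]
wrist_force: [-0.2, -0.7, 0.1]
opening: 0.756
finger_force: 0.0
```

carry_out(motion=[0,0,0,0,0,-0.01,0.8,0,0,0,0,0,-0.02,0.8,0,0,0,0,0,-0.03,0.8,0,0,0,0,0,-0.03,0.8,0,0,0,0,0,-0.03,0.8])

```text
time: 16.83
tool_pos: [0.442, 0.0758, 0.3668]
orientation: [3.141, -0.0, 1.399]
wrist_force: [-0.1, 0.1, -0.3]
opening: 0.802
finger_force: 0.0
```

carry_out(motion=[0,0,0,-0.03,0,0,0.8,0,0,0,-0.03,0,0,0.8,0,0,0,-0.03,0,0,0.8,0,0,0,-0.03,0,0,0.8,0,0,0,-0.03,0,0,0.8])

```text
time: 17.25
tool_pos: [0.4161, -0.0732, 0.3655]
orientation: [3.141, 0.0, 1.399]
wrist_force: [0.7, 0.8, -0.6]
opening: 0.8
finger_force: 0.0
```

carry_out(motion=[0,0,0,0,0,0,0.8,0,0,0,0,0,0,0.8,0,0,0,0,0,0,0.8,0,0,0,0,0,0,0.8,0,0,0,0,0,0,0.8])

```text
time: 17.67
tool_pos: [0.4168, -0.0711, 0.3647]
orientation: [3.141, -0.0, 1.4]
wrist_force: [0.5, 0.1, -0.3]
opening: 0.801
finger_force: 0.0
```

```bash
python3 - <<'E'
from h import *
np.set_printoptions(precision=4,suppress=True,linewidth=220)
o=manip.get_obs(); print(o['tool_pos'],o['wrist_force'],o['time'])
s0=cv2.imread('pics/s0.png',0); P=[]
for k in range(2):
    a=cam('scene','s6%d.png'%k); g=cv2.cvtColor(a['img'],cv2.COLOR_RGB2GRAY)
    # hook+blade region: dark/changed pixels under the arm point
    d=cv2.absdiff(s0,g); m=(d>25).astype('uint8'); n,l,st,ce=cv2.connectedComponentsWithStats(m[120:230,180:270])
    print([(st[i]+[180,120,0,0,0],ce[i]+[180,120]) for i in range(1,n) if st[i][4]>60])
print('proj grip top, bend, blade bottom',proj(a,[[.4455,.0695,.2775],[.445,.066,.155],[.445,.066,.045]]))
print(g[118:215:3,196:262:3])
E
```

```text
[ 0.4168 -0.0711  0.3647] [ 0.5464  0.0653 -0.3233] 17.6667
[(array([ 206,  120,   38,   81, 1139]), array([222.4925, 175.3327])), (array([216, 196,  32,  20, 148]), array([231.0878, 205.8581])), (array([210, 208,  60,  22, 627]), array([250.5518, 220.9793]))]
[(array([ 206,  120,   38,   81, 1141]), array([222.4557, 175.2822])), (array([216, 203,  19,  13,  92]), array([225.5326, 208.75  ])), (array([210, 208,  60,  22, 629]), array([250.6216, 220.9793]))]
proj grip top, bend, blade bottom [[212.9254 124.7396]
 [221.991  163.7557]
 [228.4754 193.2679]]
[[230 238  68  63  50  47  96  69  91  90  93  95  96 108 106  97  94 250 250  90  96  94]
 [194 236  74  66  70  49  72  69  98  88  90  93  97  98  94  98  96  87 214 209  95  95]
 [109 132 126  65  58  60 218  79  97 114  97  86  87 251  95  96  98  91  91  96  97  95]
 [ 97 109 116 149 244  58  77 135  94  89 109  96  65 114 101  93  97  86  94 104  95  94]
 [ 74  92 104 110 129  47  43 211 110 183 106 168 101  91  92  84  92 155  94 119 118 119]
 [ 95 145 147 174 181  43  46 137 189  75  99 160  88  81 130 255 255  96  71 128 125
[... 1763 characters left out ...]
9  99 100 100 100 147 157 155 156 155 153 138 129 103 100  70]
 [ 85 166 210 200 200 176  99  99  97 121 157 154 157 156 154 136 133 107 156 157 163 145]
 [ 83 188 190 187 188 197 141  97 225 155 158 131 128 130 131 118  83 136 162 112  86 139]
 [206 184 162 161 186 190 191 134 158 157 155 132 133  90  83  81 138 111  86 143 165  91]
 [201 179 169 169 185 186 178 187 138 134 105  87  85  84 137 111  84 160 152  86 175 214]
 [164 173 177 199 181 176 175 167 134  85  85  84  97  90  85 160 130  78 187 200 211 198]
 [164 170 208 204 206 198 133 144  98  74  84 167 143 164  76  63 212 220 219 196 173 161]
 [166 182 207 208 199 201 214 148 168 179 136 160  89 183 206 210 180 187 183 175 170 175]]
```

```bash
python3 -c "
from workcell import manip
print(manip.close_job())"
```

```text
the job is handed in; nothing more can be done
None
```

The job is handed in: the hook, with the blade hanging from its lower end, is on the stand's arm about 86 mm from the post, and the camera showed both steady, the rack unmoved and the gripper clear.

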